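Take a measure off the slide gauge with sprung tweezers

ROBOT

A 6-joint arm with a two-finger parallel gripper is mounted at the origin on the work surface. World frame = base frame: x ahead of the robot, y to its left, z up, the work surface at z = 0. Lengths are in m, angles in rad, forces in N, time in s.
With the tool pointing down it reaches from about 0.35 to 0.85 m from the base axis. Payload 8.1 kg.
Tool frame: the origin (TCP) lies at the centre of the arm's flange, where the gripper is bolted on; the fingertips stand 186 mm ahead of it and the grasp point (between the pads) lies 167 mm ahead of it; z points along the fingers, y is the line along which they close (so a half turn about z gives the same grasp; the last joint's range is limited). The gripper opens to 93 mm and grips with 3 to 60 N. Pads are 15 mm wide; open, the fingers measure 128 mm over their backs; the gripper's body (75 mm by 188 mm) begins 65 mm behind the grasp point.
Start: joints at [-1.42, 0.13, 1.488, -0, 1.523, -0.085], TCP at [0.14, -0.583, 0.405] pointing down, gripper open.
Joint ranges: [-2.96, 2.96], [-0.89, 2.26], [0.02, 2.5], [-1.34, 4.48], [0, 2.73], [-2.66, 2.66]. Speed limits (rad/s): [2.39, 2.39, 2.79, 3.14, 3.14, 3.14].

INTERFACE

Orientations are given as a rotation vector (axis times angle).
In Python, from plant import robot gives the robot as it stands.
- The arm moves only by the tool apply_moves, never from a script. Its argument "series" is a list of rows, each a list of 2 entries, a list of its own where there are three numbers: the shift along the tool's x, y, z in mm, then the turn, a rotation vector about the tool's x, y, z in rad. A call has 1 to 12 rows; each row shifts and turns the commanded pose from where the row before left it, along the tool's axes as they then stand; what a row does not reach is not made up. A row lasts 1/12 s, in which the tool goes at most 41.7 mm and 7.16 degrees, less where a joint would pass 70% of its speed; a pose out of reach is approached as far as the arm can. A call is refused whole if a number of a shift passes 41.7 or a number of a turn 0.125, either way. A call with a gripper value outside its range is refused whole. "claw" is the opening, from 0 (shut) to 1 (fully open), set as the call begins (left out, the last holds). The fingers move at their own pace and stop on an object; "newtons" is the grip in N (left out, the last holds). Time passes only in rows, so rows that do not move let the fingers close. It gives the time, the measured TCP pose, the force, the opening and the grip force at its end, in the units of the state.
- robot.read_state(): the state, without advancing time (a new reading comes with each control period).
- robot.read_camera(name): name is "scene" or "top" or "wrist"; returns (picture, depth): 480x640x3 uint8, blue, green, red; 480x640 float32, m along the optical axis (not along the pixel's ray), 0 where there is no reading.
- robot.calibration(name): a dict with "fx", "fy", "cx", "cy" (pixels), "extrinsics" (4x4, takes a point from world to camera coordinates). Camera axes: x right, y down, z forward; pixel columns grow to the right and rows downward; lengths in m; the calibration is good to about 2 mm. A picture is of the moment at which its call begins: read the wrist's pose just before it. calibration takes no time and is no camera call; for the wrist camera it gives the pose at the moment of the call.
- robot.close_job(): hands the job in; it is judged then, once.
The state is a dict: "t": time; "q": joint angles; "dq": joint speeds; "joint_torque": joint torques, N m; "tool_pos": TCP position; "orientation": TCP orientation; "force": force on the tool from outside, world axes, zero at the start; "wrist_torque": the same for the moment, N m; "opening": finger opening in m; "gripper_force": force on a finger pad.
Only numpy, scipy, OpenCV 4.12 (cv2) and the standard library are available. Lean on these libraries where they do the work, as an engineer would, in place of code of your own. Each camera call takes 0.05 s, during which the arm holds its last target. There are 200 camera calls.

TASK

Pick up the sprung tweezers from the desk by their two black grips, squeeze them until the gap between their tips matches the gap between the two black lines on top of the slide gauge (one on its fixed block, one on its cursor), and finish while holding them there, level and steady, just above the gauge with one tip centred over each line. Do not rest the tweezers on the gauge, do not let go, and leave the cursor and the other things on the desk where they are.

Things in the scene. Friction and masses are not known exactly. Their poses are not given: they have to be found in the camera images.
- tweezers_centre (a point): Sprung tweezers lying open on the desk: steel legs joined at a round bow, a black grip on each; 90 g, balanced at the grips. This point: between the grips, half-way up (10 mm above the desk). x points to the tips (they end 78 mm ahead), y to the left leg, z up; the bow (pivot, radius 12 mm) is 85 mm behind. Grips 34 mm long, 20 mm tall, 44 mm over their outer faces when open. The frame moves with the left leg.
- tip_left (a point): Centre of the end of the left leg's tip (a bar 3.5 mm wide, 5 mm tall), as high as the grips' centre. Axes as the left leg's. Pressed together by both grips, the legs close symmetrically about the middle.
- tip_right (a point): Centre of the end of the right leg's tip, likewise. The tip gap is the distance between these two points: 54 mm when open; 1 mm off the width over the grips takes about 1.9 mm off it. Gap 40 mm: about 37 mm over the grips; 30 mm: 32 mm; 20 mm: 27 mm.
- squeeze (a joint): Angle (rad) by which the right leg is squeezed towards the left; 0 is open. Tip gap in mm is about 54 - 165 x this value. The spring pushes back at the grips with about 4 N at first, 8 N at a 40 mm gap, 13 N at 20 mm, and opens the tweezers if let go.
- line_fixed (a point): Slide gauge fixed to the desk: dark steel beam 130 x 26 x 10 mm carrying two aluminium blocks (14 mm along the beam, 40 mm across), their tops 20 mm above the desk, each with a 3 mm black line across its top. This point: middle of the fixed block's line. y runs along the beam towards the cursor, x along the line (away from the robot, within 0.35 rad), z up.
- line_cursor (a point): Middle of the black line on top of the gauge's sliding cursor, same axes, 20 to 40 mm from the fixed line along the beam. The cursor slides if pushed with more than about 4 N; its setting is the measure and must be left alone.
- stylus: Black stylus lying on the desk, 154 mm long, 15 mm thick; origin under its middle. Bystander.
- eraser: White eraser, 45 x 22 x 12 mm, origin under its centre. Bystander.
- tape_roll: Roll of paper tape lying flat, 60 mm across, 18 mm tall, origin under its centre. Bystander.
- mouse: Black and grey computer mouse, 105 x 60 x 33 mm, origin under its centre. Bystander.
- note_block: Block of notes, 76 x 76 x 25 mm, origin under its centre. Bystander.
- mug: White mug, 80 mm across, 92 mm tall, origin under its centre. Bystander.
- tweezers: The same tweezers: the left leg with the bow; this origin is on the desk plane, 10 mm under tweezers_centre, same axes.
- gauge: The same slide gauge; origin at its underside, 20 mm along the beam from the fixed line towards the cursor, axes as line_fixed.
Mind the look-alikes: they are no part of the job. What is shaped like the tweezers but blue is not meant.

How it is judged:
By the outcome, as a careful person would: the job done as asked, in the order asked, and still so for the second after the job is handed in, while the arm keeps its last pose, push and grip.
It also fails if it takes over 38 s, if anything falls off the work surface, if the arm or the gripper's body presses on something with over 40 N, if the wrist force passes 120 N, or if a joint passes its speed limit or range.

## Working session

There is one attempt and no reset: what is moved stays moved. The work goes in short steps, Python scripts to look and compute and a tool call to move; the robot and the scene stay as the last step left them, time stands still between calls to the robot, and variables do not carry over. Pictures are saved under pics/ and viewed, at most 10 in all, crops included, and the job is handed in when it is done.

Besides the shell and the picture viewer there is one more tool, called after "Call:" as name(argument=value, ...) on one line, values as JSON. apply_moves: Moves the arm, as the interface text tells. Its arguments: {"type":"object","properties":{"series":{"type":"array"},"claw":{"type":"number"},"newtons":{"type":"number"}},"required":["series"]}

```bash
mkdir -p pics; ls; cat > h.py <<'E'
import numpy as np, cv2
from scipy.spatial.transform import Rotation as R
from plant import robot
def cal(n):
    c=robot.calibration(n); K=np.array([[c['fx'],0,c['cx']],[0,c['fy'],c['cy']],[0,0,1]]); return K,np.array(c['extrinsics'])
def ray(n,uv,z,c=None):
    K,T=c or cal(n); uv=np.atleast_2d(uv).astype(float)
    d=np.c_[uv,np.ones(len(uv))]@np.linalg.inv(K).T@T[:3,:3]
    o=-T[:3,:3].T@T[:3,3]
    return o+d*((z-o[2])/d[:,2])[:,None]
def proj(n,P,c=None):
    K,T=c or cal(n); p=np.atleast_2d(P)@T[:3,:3].T+T[:3,3]; p=p@K.T; return p[:,:2]/p[:,2:]
E
python3 - <<'E'
from h import *
s=robot.read_state(); print({k:np.round(v,3).tolist() for k,v in s.items()})
for n in ['top','scene','wrist']:
    im,d=robot.read_camera(n); cv2.imwrite(f'pics/{n}0.png',im); np.save(f'{n}0.npy',d)
    K,T=cal(n); print(n,K[0,0],np.round(-T[:3,:3].T@T[:3,3],3),np.round(T[:3,:3],2).tolist())
E
```

```text
pics
{'t': 0.0, 'q': [-1.42, 0.131, 1.489, -0.0, 1.523, -0.085], 'dq': [-0.001, 0.001, -0.001, 0.0, 0.001, -0.001], 'joint_torque': [0.002, -55.985, -49.175, 0.077, 0.036, -0.0], 'tool_pos': [0.14, -0.583, 0.404], 'orientation': [-3.118, -0.369, 0.0], 'force': [1.297, -0.37, -0.284], 'wrist_torque': [-0.058, -0.025, -0.022], 'gripper_force': 0.0, 'opening': 0.093}
top 495.63543674219045 [ 0.365 -0.003  1.033] [[0.03, -1.0, -0.01], [-0.99, -0.02, -0.14], [0.13, 0.02, -0.99]]
scene 490.19174816814905 [1.175 0.563 0.711] [[-0.63, 0.77, -0.0], [0.47, 0.38, -0.79], [-0.61, -0.5, -0.61]]
wrist 402.20577418071946 [ 0.213 -0.566  0.385] [[0.23, -0.97, -0.0], [-0.94, -0.23, 0.27], [-0.26, -0.06, -0.96]]
```

View pics/top0.png

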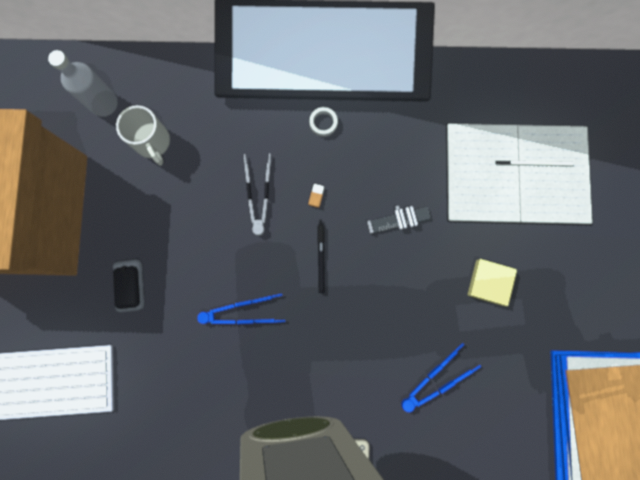

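The top view shows the steel tweezers with the bow at (258,228) and tips at (246,155) and (270,155). The gauge is at about (400,218), with its blocks near (402,217), and the stylus is at (321,257). Next I'll measure these roughly.

```bash
python3 - <<'E'
from h import *
im=cv2.imread('pics/top0.png')
a=cv2.resize(im[140:245,225:445],None,fx=3.6,fy=3.6,interpolation=cv2.INTER_CUBIC); cv2.imwrite('pics/crop0.png',a)
print(np.round(ray('top',[[258,228],[246,155],[270,155],[249,188],[267,188],[370,226],[430,213],[399,217],[409,216]],.01),3).tolist())
E
```

```text
[[0.529, 0.128, 0.01], [0.686, 0.16, 0.01], [0.687, 0.109, 0.01], [0.614, 0.151, 0.01], [0.615, 0.113, 0.01], [0.538, -0.106, 0.01], [0.569, -0.231, 0.01], [0.559, -0.166, 0.01], [0.562, -0.187, 0.01]]
```

View pics/crop0.png

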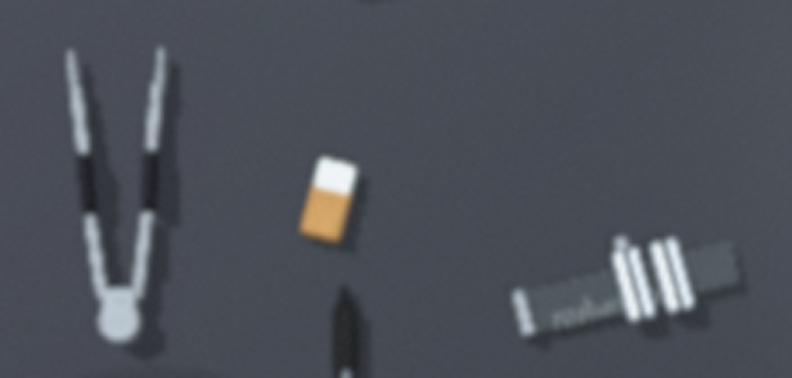

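The crop puts the tweezers' tips at (70,52) and (162,50) and the bow at (118,315). The gauge's left block has a thumb knob, so it's the cursor, with its line near (634,285). The fixed line is near (672,275), so the gap is about 20–25 mm. I'll move to a look-down pose above the tweezers.

Call:
apply_moves(series=[[[12,-12,0],[0,0,0]],[[26,-25,2],[0,0,0]],[[26,-25,2],[0,0,0]],[[26,-25,2],[0,0,0]],[[26,-25,2],[0,0,0]],[[26,-25,2],[0,0,0]],[[26,-25,2],[0,0,0]],[[26,-25,2],[0,0,0]],[[26,-25,2],[0,0,0]],[[26,-25,2],[0,0,0]],[[26,-25,2],[0,0,0]],[[26,-25,2],[0,0,0]]], claw=1, newtons=30)

```text
t: 1.15
tool_pos: [0.3633, -0.233, 0.3826]
orientation: [3.12, 0.369, 0.0]
force: [0.2, -0.4, 0.8]
opening: 0.0931
gripper_force: 0.0
```

Call:
apply_moves(series=[[[26,-25,4],[0,0,0]],[[26,-25,4],[0,0,0]],[[26,-25,4],[0,0,0]],[[26,-25,4],[0,0,0]],[[26,-25,4],[0,0,0]],[[26,-25,4],[0,0,0]],[[26,-25,4],[0,0,0]],[[26,-25,4],[0,0,0]],[[26,-25,4],[0,0,0]],[[26,-25,4],[0,0,0]],[[26,-25,0],[0,0,0]],[[14,-13,0],[0,0,0]]])

```text
t: 2.15
tool_pos: [0.5882, 0.1186, 0.3418]
orientation: [-3.118, -0.372, 0.001]
force: [1.3, -1.0, 0.3]
opening: 0.0932
gripper_force: 0.0
```

Call:
apply_moves(series=[[[0,0,0],[0,0,0.1]],[[0,0,0],[0,0,0.1]],[[0,0,0],[0,0,0]],[[0,0,0],[0,0,0]],[[0,0,0],[0,0,0]]])

```text
t: 2.57
tool_pos: [0.5872, 0.1152, 0.3426]
orientation: [3.141, 0.061, -0.001]
force: [-0.7, 0.3, -1.5]
opening: 0.0933
gripper_force: 0.0
```

```bash
python3 - <<'E'
from h import *
s=robot.read_state(); print(s['t'],np.round(s['tool_pos'],4),np.round(R.from_rotvec(s['orientation']).as_matrix(),3).tolist(),s['force'])
c=cal('wrist'); im,d=robot.read_camera('wrist'); cv2.imwrite('pics/w1.png',im); np.save('w1.npy',d); np.savez('w1c.npz',K=c[0],T=c[1])
print(np.round(c[1],3).tolist())
E
```

```text
2.5667 [0.5872 0.1152 0.3426] [[0.999, 0.039, -0.0], [0.039, -0.999, -0.0], [-0.0, 0.0, -1.0]] [-0.68095866  0.30710911 -1.53594359]
[[0.04, -0.999, 0.0, 0.091], [-0.963, -0.039, 0.268, 0.555], [-0.268, -0.011, -0.963, 0.491], [0.0, 0.0, 0.0, 1.0]]
```

View pics/w1.png

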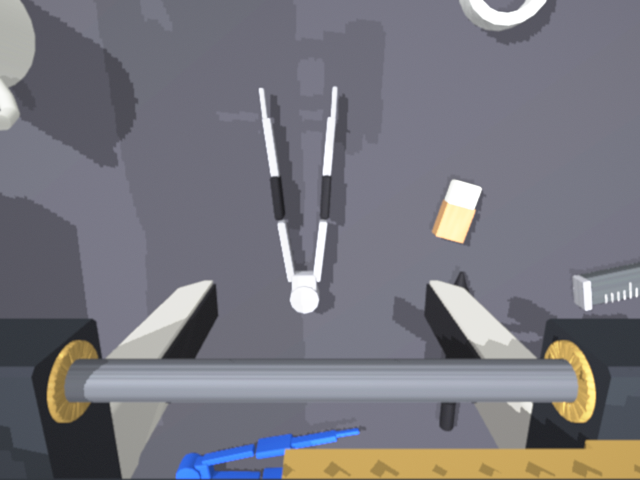

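The wrist view shows the tips ending at (263,90) and (335,88), the black grips at about (278,198) and (326,198), and the bow at (305,292). I'll compute the tweezers' pose from the masks.

```bash
python3 - <<'E'
from h import *
im=cv2.imread('pics/w1.png'); z=np.load('w1c.npz'); c=(z['K'],z['T'])
g=im.max(2)
m=((g<50)*255).astype(np.uint8); m[:165]=0;m[230:]=0;m[:,:255]=0;m[:,345:]=0
n,l,st,ce=cv2.connectedComponentsWithStats(m)
G=[]
for i in range(1,n):
    if st[i,4]>80:
        P=ray('w',ce[i],.017,c)[0]; G.append(P); print('grip',st[i],ce[i].round(1),P.round(4))
w=((g>150)*255).astype(np.uint8); w[:80]=0; w[315:]=0; w[:,:250]=0; w[:,345:]=0
ys,xs=np.where(w>0)
for s in (xs<298,xs>298):
    k=s&(ys<160); y0=ys[k].min(); kk=k&(ys<=y0+4); print('tip',xs[kk].mean(),y0, ray('w',[xs[kk].mean(),y0],.0125,c)[0].round(4))
b=(ys>285); print('bow',xs[b].mean(), ys.max(), ray('w',[xs[b].mean(),ys.max()],.015,c)[0].round(4))
d=np.load('w1.npy'); 
for u,v in [(305,298),(278,198),(326,198),(300,240)]:
    zc=d[v,u]; p=np.linalg.inv(c[0])@[u*zc,v*zc,zc]; print((u,v),(c[1][:3,:3].T@(p-c[1][:3,3])).round(4))
E
```

```text
grip [278 177   7  41 124] [280.9 196.6] [0.6096 0.1467 0.017 ]
tip 260.75 87 [0.6886 0.1628 0.0125]
tip 334.5 86 [0.6914 0.1093 0.0125]
bow 303.786013986014 314 [0.5105 0.1263 0.015 ]
(305, 298) [0.5279 0.1256 0.0213]
(278, 198) [0.609  0.1486 0.0202]
(326, 198) [0.6106 0.1121 0.0212]
(300, 240) [5.708e-01 1.318e-01 3.000e-04]
```

The separation is 53.5 mm against 54 expected, and the heights match. The tweezers' centre is about (0.6115, 0.1308) with a yaw of 0.055. Descending.

Call:
apply_moves(series=[[[8,-5,5],[0,0,-0.015]],[[8,-5,20],[0,0,0]],[[9,-4.6,25],[0,0,0]],[[0,0,25],[0,0,0]],[[0,0,20],[0,0,0]],[[0,0,15],[0,0,0]],[[0,0,10],[0,0,0]],[[0,0,0],[0,0,0]],[[0,0,0],[0,0,0]],[[0,0,0],[0,0,0]]])

```text
t: 3.45
tool_pos: [0.6122, 0.1311, 0.2243]
orientation: [-3.14, -0.08, -0.003]
force: [0.4, 0.2, -0.1]
opening: 0.0935
gripper_force: 0.0
```

```bash
python3 - <<'E'
from h import *
s=robot.read_state(); print(s['t'],np.round(s['tool_pos'],4),np.round(R.from_rotvec(s['orientation']).as_matrix(),3).tolist(),s['force'])
c=cal('wrist'); im,d=robot.read_camera('wrist'); cv2.imwrite('pics/w2.png',im); np.save('w2.npy',d); np.savez('w2c.npz',K=c[0],T=c[1])
E
```

```text
3.45 [0.6122 0.1311 0.2243] [[0.999, 0.051, 0.002], [0.051, -0.999, 0.0], [0.002, -0.0, -1.0]] [ 0.38997533  0.16126943 -0.12503989]
```

View pics/w2.png

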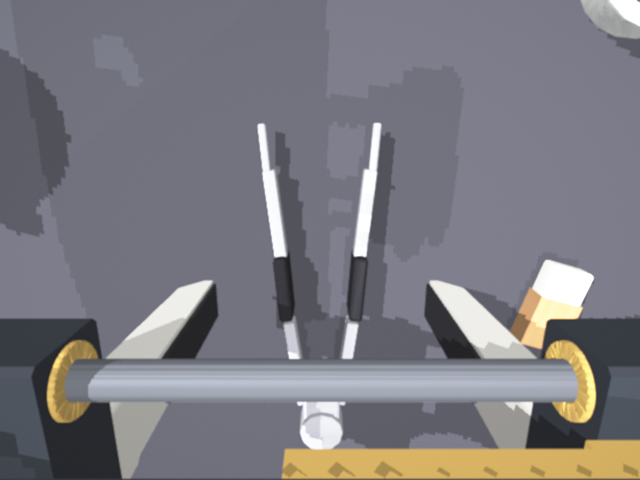

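The grips are symmetric about column 320, so I'll go down and squeeze.

Call:
apply_moves(series=[[[0,0,12],[0,0,0]],[[0,0,12],[0,0,0]],[[0,0,7],[0,0,0]],[[0,0,3],[0,0,0]],[[0,0,0],[0,0,0]],[[0,0,0],[0,0,0]],[[0,0,0],[0,0,0]]])

```text
t: 4.08
tool_pos: [0.6116, 0.1312, 0.1886]
orientation: [3.141, 0.08, -0.0]
force: [-0.1, 0.4, 0.4]
opening: 0.0928
gripper_force: 0.0
```

Call:
apply_moves(series=[[[0,0,0],[0,0,0]],[[0,0,0],[0,0,0]],[[0,0,0],[0,0,0]],[[0,0,0],[0,0,0]],[[0,0,0],[0,0,0]],[[0,0,0],[0,0,0]],[[0,0,0],[0,0,0]],[[0,0,0],[0,0,0]],[[0,0,0],[0,0,0]],[[0,0,0],[0,0,0]]], claw=0.48)

```text
t: 4.92
tool_pos: [0.6116, 0.1311, 0.1888]
orientation: [-3.141, -0.08, -0.0]
force: [0.1, 0.2, 0.5]
opening: 0.0449
gripper_force: 4.2
```

Call:
apply_moves(series=[[[0,0,0],[0,0,0]],[[0,0,0],[0,0,0]],[[0,0,0],[0,0,0]],[[0,0,0],[0,0,0]],[[0,0,0],[0,0,0]],[[0,0,0],[0,0,0]],[[0,0,0],[0,0,0]],[[0,0,0],[0,0,0]]], claw=0.33)

```text
t: 5.58
tool_pos: [0.6116, 0.1311, 0.1887]
orientation: [3.141, 0.08, 0.0]
force: [0.6, -0.2, 0.5]
opening: 0.0309
gripper_force: 10.6
```

```bash
python3 - <<'E'
from h import *
s=robot.read_state(); print(s['t'],np.round(s['tool_pos'],4),np.round(R.from_rotvec(s['orientation']).as_matrix(),3).tolist(),s['force'])
c=cal('wrist'); im,d=robot.read_camera('wrist'); cv2.imwrite('pics/w3.png',im); np.save('w3.npy',d); np.savez('w3c.npz',K=c[0],T=c[1])
E
```

```text
5.5833 [0.6116 0.1311 0.1887] [[0.999, 0.051, 0.0], [0.051, -0.999, -0.0], [0.0, 0.0, -1.0]] [ 0.64396191 -0.24595853  0.46015386]
```

View pics/w3.png

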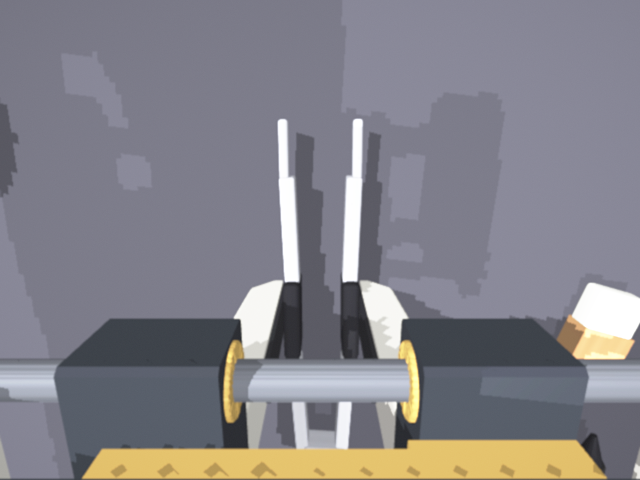

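The grips are held evenly: tips at (283,122) and (358,122), 10.6 N on the pads. I'll lift and carry them towards the gauge.

Call:
apply_moves(series=[[[0,0,-3],[0,0,0]],[[0,0,-7],[0,0,0]],[[0,0,-12],[0,0,0]],[[0,0,-15],[0,0,0]],[[0,0,-15],[0,0,0]],[[0,0,-15],[0,0,0]],[[0,0,-13],[0,0,0]],[[0,0,-7],[0,0,0]],[[0,0,-3],[0,0,0]],[[0,0,0],[0,0,0]]])

```text
t: 6.47
tool_pos: [0.6119, 0.1312, 0.2798]
orientation: [-3.14, -0.08, -0.002]
force: [0.4, -0.1, -1.9]
opening: 0.0309
gripper_force: 10.3
```

Call:
apply_moves(series=[[[-6,10,0],[0,0,0]],[[-12,20,0],[0,0,0]],[[-17,30,0],[0,0,0]],[[-19,35,0],[0,0,0]],[[-19,35,0],[0,0,0]],[[-19,35,0],[0,0,0]],[[-19,35,0],[0,0,0]],[[-19,35,0],[0,0,0]],[[-19,35,0],[0,0,0]],[[-17,30,0],[0,0,0]],[[-12,18,0],[0,0,0]],[[-6,9,0],[0,0,0]]])

```text
t: 7.47
tool_pos: [0.442, -0.2071, 0.2775]
orientation: [-3.14, -0.075, 0.004]
force: [-0.7, -0.3, -1.6]
opening: 0.031
gripper_force: 10.3
```

Call:
apply_moves(series=[[[0,0,0],[0,0,-0.03]],[[0,0,0],[0,0,-0.05]],[[0,0,0],[0,0,-0.05]],[[0,0,0],[0,0,-0.04]],[[0,0,0],[0,0,-0.02]],[[0,0,0],[0,0,0]],[[0,0,0],[0,0,0]],[[0,0,0],[0,0,0]],[[0,0,0],[0,0,0]],[[0,0,0],[0,0,0]]])

```text
t: 8.3
tool_pos: [0.4445, -0.2047, 0.2787]
orientation: [-3.119, -0.377, 0.0]
force: [-0.0, 0.3, -1.5]
opening: 0.0313
gripper_force: 10.3
```

```bash
python3 - <<'E'
from h import *
s=robot.read_state(); print(s['t'],np.round(s['tool_pos'],4),np.round(R.from_rotvec(s['orientation']).as_matrix(),3).tolist(),s['force'],s['gripper_force'])
c=cal('wrist'); im,d=robot.read_camera('wrist'); cv2.imwrite('pics/w4.png',im); np.save('w4.npy',d); np.savez('w4c.npz',K=c[0],T=c[1])
E
```

```text
8.3 [ 0.4445 -0.2047  0.2787] [[0.971, 0.238, -0.0], [0.238, -0.971, 0.0], [-0.0, -0.0, -1.0]] [-0.00253065  0.32206633 -1.53838194] 10.327673256397247
```

View pics/w4.png

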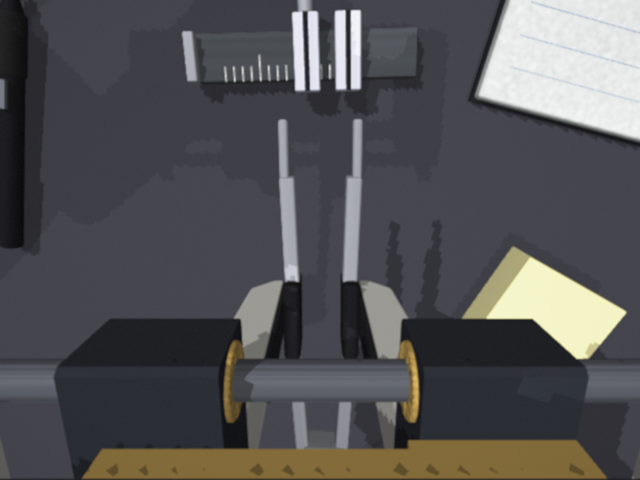

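The view shows the cursor line from (305,12) to (307,90), the fixed line from (347,10) to (349,90), and the tips at (283,122) and (358,122). I'll measure these to subpixel.

```bash
cat > meas.py <<'E'
from h import *
def lines(im,c,u0,v0,v1,h=.02):
    """dark line between white stripes: subpixel centre per row, near column guess u0(v) ; returns world pts of fit ends/mid"""
    g=im.min(2).astype(float); vs=[];us=[]
    for v in range(v0,v1):
        a=int(u0-9); r=g[v,a:a+19]
        k=int(np.argmin(r[4:15]))+4; lo=max(k-5,0); seg=r[lo:k+6]; w=np.clip(.5*(seg[:len(seg)//2].max()+seg[len(seg)//2:].max())-seg-20,0,None)
        us.append(a+lo+(w*np.arange(len(seg))).sum()/w.sum()); vs.append(v)
    p=np.polyfit(vs,us,1); res=np.array(us)-np.polyval(p,vs); k=abs(res)<.7
    p=np.polyfit(np.array(vs)[k],np.array(us)[k],1); return p,res.std()
def tip(im,c,ul,ur,v0,v1):
    g=im.min(2).astype(float); us=[];vs=[]
    for v in range(v0,v1):
        r=g[v,ul:ur]; b=np.median(r); w=np.clip(r-b-25,0,None)
        if w.sum()>30: us.append(ul+(w*np.arange(len(r))).sum()/w.sum()); vs.append(v)
    return np.polyfit(vs,us,1)
E
python3 - <<'E'
from meas import *
im=cv2.imread('pics/w4.png'); z=np.load('w4c.npz'); c=(z['K'],z['T'])
g=im.min(2)
print(g[50,290:365].tolist()); print(g[140,270:372].tolist())
for u in (301,313,341,354,283,358): print(u,g[5:130,u].tolist())
L=[]
for u in (306,348):
    p,s=lines(im,c,u,18,85); print(p,s); L.append(p)
    # block ends: rows 
    P=ray('w',[[np.polyval(p,12),12],[np.polyval(p,89),89]],.02,c); print(P.round(4).tolist(), np.linalg.norm(P[1]-P[0]))
for a,b in ((272,294),(346,369)):
    p=tip(im,c,a,b,126,165); print(p, ray('w',[np.polyval(p,121),121],.1,c).round(4))
E
```

```text
[74, 74, 88, 144, 204, 229, 232, 233, 233, 232, 231, 231, 227, 169, 87, 40, 36, 48, 116, 201, 227, 227, 225, 226, 228, 228, 228, 216, 174, 110, 62, 50, 52, 50, 54, 52, 53, 53, 54, 66, 72, 75, 74, 76, 107, 166, 213, 229, 231, 233, 233, 231, 230, 232, 228, 168, 87, 41, 35, 38, 103, 196, 226, 229, 237, 241, 242, 243, 243, 233, 179, 104, 59, 53, 52]
[64, 63, 63, 63, 64, 61, 62, 73, 109, 147, 165, 169, 169, 168, 165, 153, 133, 103, 75, 64, 62, 63, 62, 63, 62, 65, 64, 62, 63, 63, 62, 63, 62, 62, 63, 63, 63, 64, 61, 62, 63, 63, 63, 64, 63, 62, 62, 64, 65, 63, 63, 62, 63, 63, 62, 63, 64, 63, 64, 64, 63, 63, 63, 62, 63, 64, 63, 63, 63, 63, 64, 63, 63, 62, 63, 64, 62, 62, 63, 64, 63, 65, 91, 131, 157, 168, 170, 169, 167, 163, 152, 129, 94, 66, 62, 62, 64, 66, 67, 66, 66, 63]
301 [176, 175, 174, 175, 174, 172, 183, 208, 226, 227, 227, 227, 227, 227, 228, 228, 228, 228, 227, 228, 229, 228, 228, 228, 228, 228, 229, 230, 230, 230, 230, 230, 230, 232, 233, 233, 232, 232, 232, 232, 232, 233, 232, 232, 232, 231, 232, 232, 232, 232, 232, 232, 231, 232, 232, 232, 231, 231, 231, 231, 231, 231, 231, 231,
[... 2818 characters left out ...]
 227, 228, 228, 228, 227, 228, 227, 228, 227, 227, 228, 228, 228, 227, 228, 228, 228, 228, 228, 228, 228, 228, 229, 228, 228, 228, 228, 228, 228, 223, 187, 130, 78, 51, 42, 43, 44, 44, 43, 45, 43, 44, 44, 43, 42, 44, 44, 43, 44, 45, 46, 43, 44, 50, 57, 63, 63, 61, 62, 63, 88, 138, 168, 169, 166, 166, 166, 166, 167, 167, 167, 167]
[3.45891566e-02 3.04131365e+02] 0.061395248965937135
[[0.5731, -0.1643, 0.02], [0.5357, -0.1746, 0.02]] 0.03875170905377242
[5.71608518e-03 3.47559127e+02] 0.03840705633165385
[[0.5786, -0.1867, 0.02], [0.5412, -0.1969, 0.02]] 0.03874850755392761
[2.69558533e-02 2.78423950e+02] [[ 0.5162 -0.1719  0.1   ]]
[-1.39972542e-02  3.58866584e+02] [[ 0.5231 -0.1999  0.1   ]]
```

The lines are 23.0 mm apart and their block length checks at about 39.9 mm. The gauge yaw is 0.268 and the line middles are (0.5544,-0.1695) and (0.5599,-0.1918). The tip gap is now about 28.4 mm. I'll squeeze a little more, align, and come down partway.

Call:
apply_moves(series=[[[0,0,0],[0,0,0]],[[0,0,0],[0,0,-0.01]],[[0,0,0],[0,0,-0.01]],[[3,0.7,0],[0,0,-0.007]],[[7,1,0],[0,0,0]],[[8,1,0],[0,0,0]],[[8,1,0],[0,0,0]],[[7,0.5,0],[0,0,0]],[[4.2,0.5,0],[0,0,0]],[[0,0,0],[0,0,0]]], claw=0.3)

```text
t: 9.18
tool_pos: [0.4826, -0.1992, 0.2787]
orientation: [-3.113, -0.421, -0.0]
force: [-0.1, -0.1, -1.0]
opening: 0.0283
gripper_force: 12.0
```

Call:
apply_moves(series=[[[0,0,4],[0,0,0]],[[0,0,8],[0,0,0]],[[0,0,12],[0,0,0]],[[0,0,12],[0,0,0]],[[0,0,10],[0,0,0]],[[0,0,6],[0,0,0]],[[0,0,3],[0,0,0]],[[0,0,0],[0,0,0]],[[0,0,0],[0,0,0]],[[0,0,0],[0,0,0]]])

```text
t: 10.02
tool_pos: [0.4819, -0.1997, 0.2244]
orientation: [3.113, 0.419, 0.001]
force: [0.7, -0.5, -1.0]
opening: 0.0284
gripper_force: 12.0
```

```bash
python3 - <<'E'
from h import *
s=robot.read_state(); print(s['t'],np.round(s['tool_pos'],4),np.round(R.from_rotvec(s['orientation']).as_matrix(),3).tolist(),s['force'],s['gripper_force'],s['opening'])
c=cal('wrist'); im,d=robot.read_camera('wrist'); cv2.imwrite('pics/w5.png',im); np.save('w5.npy',d); np.savez('w5c.npz',K=c[0],T=c[1])
cv2.imwrite('pics/w5c.png',cv2.resize(im[40:240,220:420],None,fx=3,fy=3,interpolation=cv2.INTER_NEAREST))
E
```

```text
10.0167 [ 0.4819 -0.1997  0.2244] [[0.964, 0.265, 0.001], [0.265, -0.964, -0.001], [0.001, 0.001, -1.0]] [ 0.73845205 -0.54595168 -1.03347883] 12.01317697763443 0.028413587852600675
```

View pics/w5c.png

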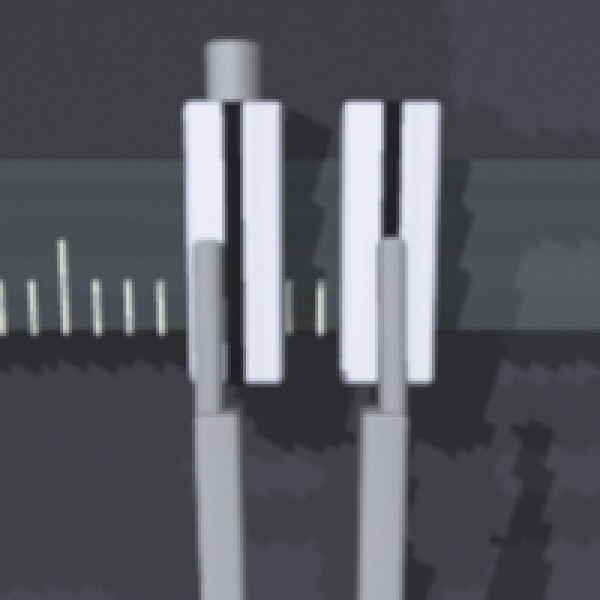

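The crop shows the tips ending at (207,241) and (391,238). The right tip is on the fixed line at x≈392. The left tip is left of the cursor line at x≈232, partly from perspective since it is 25 mm higher. I'll measure this metrically.

```bash
cat >> meas.py <<'E'
def full(k,tipz,tl,tr,rows,lc,lf,lrows,ends,mid=None):
    im=cv2.imread(f'pics/{k}.png'); z=np.load(f'{k}c.npz'); c=(z['K'],z['T']); d=np.load(f'{k}.npy'); g=im.min(2).astype(float)
    def pt(u,v):
        zz=np.median(d[v-1:v+2,u-1:u+2]); p=np.linalg.inv(c[0])@[u*zz,v*zz,zz]; return c[1][:3,:3].T@(p-c[1][:3,3])
    T=[]
    for a,b in (tl,tr):
        mk=np.abs(g-np.median(g[rows[0]:rows[1],(a+b)//2]))<32
        us=[];vs=[]
        for v in range(*rows):
            n=np.where(mk[v,a:b])[0]
            if 5<len(n)<18: us.append(a+n.mean()); vs.append(v)
        p=np.polyfit(vs,us,1); e=ends
        P=ray('w',[[np.polyval(p,e),e]],tipz,c)[0]; T.append(P)
        print('tip',np.round(p,3),len(us),np.std(np.array(us)-np.polyval(p,vs)).round(2),P.round(4),'depth z',[pt(int(np.polyval(p,v)),v)[2].round(4) for v in (int(e)+5,int(e)+25,int(e)+80)])
    L=[]
    for u in (lc,lf):
        p,s=lines(im,c,u,*lrows); P=ray('w',[[np.polyval(p,v),v] for v in lrows],.02,c); L.append(P); print('line',np.round(p,3),s.round(2),P.round(4).tolist())
    print('depth block z',[pt(int(u),lrows[0])[2].round(4) for u in (lc-5,lc+5,lf-5,lf+5)])
    x=sum((q[0]-q[1])/np.linalg.norm(q[0]-q[1]) for q in L)/2; y=np.array([-x[1],x[0],0])
    print('gauge yaw',np.arctan2(x[1],x[0]),'line gap',(L[0]-L[1])@y,'tip gap',np.linalg.norm(T[0]-T[1]),'tip dx',(T[0]-T[1])@x)
    for n,t,q in zip(('cursor','fixed'),T,L): print(n,'tip minus line y mm',(t-q[0])@y*1e3)
    t=np.mean(T,0); M=np.array(mid if mid is not None else [.5572,-.1806,.02]); print('tipmid',t.round(4),'minus linemid x,y mm',(t-M)@x*1e3,(t-M)@y*1e3)
E
python3 - <<'E'
from meas import *
full('w5',.0482,(282,298),(341,360),(128,165),297.5,350.8,(76,116),119.7)
E
```

```text
tip [8.00000e-03 2.86304e+02] 37 0.13 [ 0.5539 -0.1672  0.0482] depth z [np.float64(0.0493), np.float64(0.0495), np.float64(0.0518)]
tip [-6.00000e-03  3.50871e+02] 37 0.1 [ 0.5602 -0.1899  0.0482] depth z [np.float64(0.0494), np.float64(0.05), np.float64(0.0515)]
line [1.20000e-02 2.96044e+02] 0.05 [[0.5724, -0.1645, 0.02], [0.5565, -0.1689, 0.02]]
line [-1.80000e-02  3.51796e+02] 0.05 [[0.5785, -0.1867, 0.02], [0.5627, -0.1911, 0.02]]
depth block z [np.float64(0.0213), np.float64(0.0218), np.float64(0.0209), np.float64(0.0209)]
gauge yaw 0.26808402832143924 line gap [0.02301557 0.02307198] tip gap 0.02358891355201229 tip dx -2.456276079806312e-05
cursor tip minus line y mm 2.339586981815598
fixed tip minus line y mm 1.7662954326235294
tipmid [ 0.557  -0.1785  0.0482] minus linemid x,y mm 0.3975014132008925 2.0183633291194094
```

The tips are level and the yaw is matched. They need 2 mm along the beam and 0.55 mm less gap. I'll correct both and descend to about 4 mm clearance.

Call:
apply_moves(series=[[[0,0,0],[0,0,0]],[[-0.2,1,0],[0,0,0]],[[-0.2,1,0],[0,0,0]],[[0,0,3],[0,0,0]],[[0,0,5],[0,0,0]],[[0,0,5],[0,0,0]],[[0,0,4],[0,0,0]],[[0,0,2],[0,0,0]],[[0,0,0],[0,0,0]],[[0,0,0],[0,0,0]],[[0,0,0],[0,0,0]],[[0,0,0],[0,0,0]]], claw=0.297)

```text
t: 11.07
tool_pos: [0.4819, -0.2016, 0.205]
orientation: [3.113, 0.419, 0.001]
force: [-0.2, -0.6, -0.6]
opening: 0.028
gripper_force: 12.2
```

```bash
python3 - <<'E'
from h import *
s=robot.read_state(); print(s['t'],np.round(s['tool_pos'],4),np.round(R.from_rotvec(s['orientation']).as_matrix(),3).tolist(),s['force'],s['gripper_force'],s['opening'])
c=cal('wrist'); im,d=robot.read_camera('wrist'); cv2.imwrite('pics/w6.png',im); np.save('w6.npy',d); np.savez('w6c.npz',K=c[0],T=c[1])
cv2.imwrite('pics/w6crop.png',cv2.resize(im[40:240,220:420],None,fx=3,fy=3,interpolation=cv2.INTER_NEAREST))
E
```

```text
11.0667 [ 0.4819 -0.2016  0.205 ] [[0.964, 0.265, 0.0], [0.265, -0.964, -0.0], [0.0, 0.0, -1.0]] [-0.2379145  -0.57309067 -0.56366984] 12.157088667154312 0.02800953588226552
```

View pics/w6crop.png

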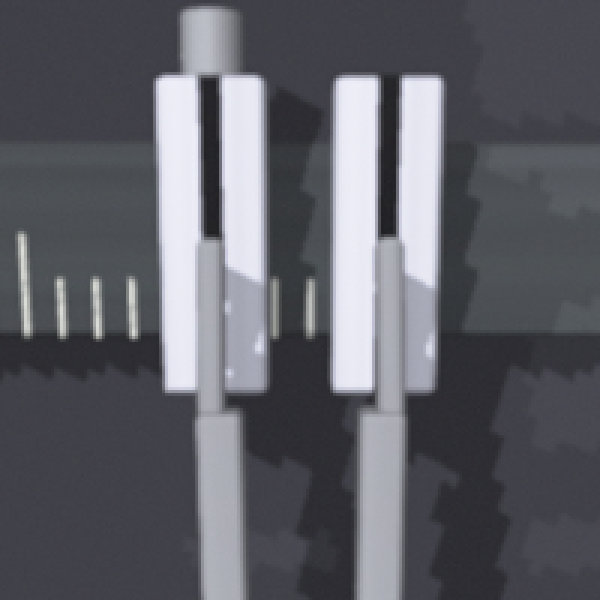

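The crop shows both tips ending on their lines: left at (210,239) with its line at x≈210, right at (390,238) with its line at x≈389. Final metric check.

```bash
python3 - <<'E'
from meas import *
full('w6',.0288,(282,297),(341,358),(121,128),290,349.5,(70,116),119.5)
im=cv2.imread('pics/w6.png').min(2)
for v in (124,174): print(im[v,280:300].tolist(), im[v,338:362].tolist())
E
```

```text
tip [-8.70000e-02  2.99925e+02] 7 0.26 [ 0.5541 -0.1699  0.0288] depth z [np.float64(0.0299), np.float64(0.0297), np.float64(0.0013)]
tip [-8.90000e-02  3.60214e+02] 7 0.14 [ 0.5601 -0.1916  0.0288] depth z [np.float64(0.0301), np.float64(0.0297), np.float64(0.0321)]
line [1.50000e-02 2.88477e+02] 0.05 [[0.5717, -0.1647, 0.02], [0.5554, -0.1691, 0.02]]
line [-1.80000e-02  3.50701e+02] 0.07 [[0.5779, -0.1869, 0.02], [0.5616, -0.1914, 0.02]]
depth block z [np.float64(0.0212), np.float64(0.0211), np.float64(0.0221), np.float64(0.0212)]
gauge yaw 0.2668111105153749 line gap [0.02301167 0.0230885 ] tip gap 0.022506632110339212 tip dx -5.273163586327416e-05
cursor tip minus line y mm -0.323346634047438
fixed tip minus line y mm 0.181814594813683
tipmid [ 0.5571 -0.1807  0.0288] minus linemid x,y mm -0.1369814026626953 -0.08152256666207904
[235, 234, 233, 234, 229, 194, 168, 170, 174, 171, 170, 167, 153, 130, 133, 202, 229, 229, 228, 227] [235, 233, 233, 233, 234, 231, 200, 157, 156, 171, 175, 173, 171, 167, 157, 145, 164, 211, 227, 228, 228, 229, 230, 231]
[65, 64, 64, 63, 68, 100, 144, 166, 171, 172, 171, 167, 156, 134, 101, 69, 50, 48, 48, 47] [64, 65, 68, 64, 61, 57, 64, 101, 143, 163, 171, 172, 171, 170, 165, 146, 109, 70, 47, 44, 45, 46, 47, 45]
```

The tip gap is 22.5 mm against 23.0 mm for the lines, and the centring error is about 0.1 mm. I'll open slightly and re-check.

Call:
apply_moves(series=[[[0,0,0],[0,0,0]],[[0,0,0],[0,0,0]],[[0,0,0],[0,0,0]],[[0,0,0],[0,0,0]],[[0,0,0],[0,0,0]],[[0,0,0],[0,0,0]],[[0,0,0],[0,0,0]],[[0,0,0],[0,0,0]]], claw=0.2995)

```text
t: 11.78
tool_pos: [0.4817, -0.2015, 0.2047]
orientation: [-3.113, -0.419, 0.0]
force: [-0.4, 0.5, -0.7]
opening: 0.0284
gripper_force: 12.0
```

```bash
python3 - <<'E'
from meas import *
s=robot.read_state(); print(s['t'],np.round(s['tool_pos'],4),s['force'],s['gripper_force'],s['opening'])
c=cal('wrist'); im,d=robot.read_camera('wrist'); cv2.imwrite('pics/w7.png',im); np.save('w7.npy',d); np.savez('w7c.npz',K=c[0],T=c[1])
full('w7',.0288,(282,297),(341,358),(121,128),290,349.5,(70,116),119.5)
g=im.min(2)
for v in (174,): print(g[v,280:300].tolist(), g[v,338:362].tolist())
g0=cv2.imread('pics/w6.png').min(2).astype(float)
def edges(g,v,a,b):
    r=g[v,a:b].astype(float); k=np.where(r>112)[0]; i,j=k[0],k[-1]
    return a+i-(r[i]-112)/(r[i]-r[i-1]), a+j+(r[j]-112)/(r[j]-r[j+1])
for G in (g0,g):
    q=[[np.mean(edges(G,v,280,300)),np.mean(edges(G,v,338,362))] for v in range(173,176)]; print(np.round(q,2).tolist(),np.diff(q).mean()*.3748)
E
```

```text
11.7833 [ 0.4817 -0.2015  0.2047] [-0.39790208  0.45644805 -0.71988744] 12.03783631324768 0.028374859287326498
tip [1.55000e-01 2.69722e+02] 7 0.18 [ 0.5537 -0.1693  0.0288] depth z [np.float64(0.0297), np.float64(0.0295), np.float64(0.0307)]
tip [1.10000e-02 3.48429e+02] 7 0.21 [ 0.5598 -0.1915  0.0288] depth z [np.float64(0.0296), np.float64(0.0299), np.float64(0.0316)]
line [2.10000e-02 2.88291e+02] 0.05 [[0.5715, -0.1647, 0.02], [0.5552, -0.1692, 0.02]]
line [-2.00000e-02  3.51424e+02] 0.06 [[0.5776, -0.187, 0.02], [0.5614, -0.1914, 0.02]]
depth block z [np.float64(0.0211), np.float64(0.0209), np.float64(0.0211), np.float64(0.0211)]
gauge yaw 0.2694069812146681 line gap [0.02309462 0.02302684] tip gap 0.023022610445570947 tip dx 6.444372246821117e-06
cursor tip minus line y mm 0.3184129227801247
fixed tip minus line y mm 0.3904701404043508
tipmid [ 0.5568 -0.1804  0.0288] minus linemid x,y mm -0.34539210695801004 0.31308268788634674
[66, 64, 65, 62, 84, 135, 162, 171, 171, 171, 169, 166, 148, 120, 86, 58, 49, 48, 49, 46] [64, 65, 66, 67, 60, 58, 59, 78, 120, 151, 167, 172, 172, 171, 168, 157, 134, 93, 53, 44, 45, 45, 47, 45]
[[289.43, 349.62], [289.47, 349.59], [289.5, 349.53]] 22.52996536512656
[[288.89, 350.18], [288.89, 350.17], [288.9, 350.04]] 22.952451046901714
```

The tip gap is 23.0 mm against 23.05 mm for the lines, the centring is within 0.4 mm, and the tips are level with about 3.5 mm clearance. Handing in.

```bash
python3 -c "
from plant import robot
print(robot.close_job())"
```

```text
the job is handed in; nothing more can be done
None
```

I handed the job in with the tweezers held level about 3.5 mm above the gauge, one tip over each line to within about 0.4 mm, and a tip gap of about 23.0 mm against 23.05 mm between the lines; no verdict came back.

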